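# Open a terminal enclosure's lid onto its rest

### The job

Slide the enclosure's latch fully back, swing the lid up and over by its handle bar until it meets the rubber buffer of the lid rest, and press it onto the buffer with about 12 N for a second, never more than 20 N there. Then let go and leave the lid leaning on the buffer; leave the contactor, transformer and screwdriver where they are.

Things in the scene. Friction and masses are not known exactly. Their poses are not given: they have to be found in the camera images.
- enclosure: Grey terminal enclosure lying on its back, fixed to the bench, 145 (x) by 240 (y) by 90 mm high without lid. Origin: centre of its underside. The lid's hinge runs along its +x rim (parallel to its y axis); the latch is on its -x wall; z is up.
- hinge_mid (a point): Middle of the hinge line: 77 mm along the enclosure's +x from its origin, 92 mm above the bench; the hinge line is parallel to the enclosure's y axis.
- lid (a joint): Hinge angle of the lid in rad: 0 shut, 1.57 upright, growing as it swings up and over towards the enclosure's +x; it meets the buffer somewhere between 1.6 and 2.0. The hinge is stiff (about 0.45 N m of friction): the lid, about 0.35 kg, stays where it is left.
- lid_mid (a point): Middle of the lid's hinge line, origin of the lid's frame, which turns with it (shut: axes parallel to the enclosure's). The light panel reaches 150 mm from here along -x, is 240 mm wide (y -120 to 120) and 6 mm thick (z 0 to 6; shut, its top is 98 mm above the bench). A steel tab (20 mm wide, 15 mm long) sticks out of its free edge at y = +40 mm, under the latch's tongue.
- lid_bar (a point): Centre of the lid's steel handle bar: round, 10 mm diameter, parallel to the hinge, 80 mm between its two posts, standing so that its axis is 36 mm off the lid's outer face. In the lid's frame it lies at x -130, y -45, z +42 mm, about 20 mm from the lid's free edge (axes as the lid's).
- latch (a joint): Travel of the slide latch in m: 0 to 0.003 at the start (tongue over the lid's tab, lid cannot open), 0.026 fully back (tongue clear of the tab). It slides along the enclosure's -y and rubs with about 3 N.
- latch_knob (a point): Point on the latch's upright black knob, 14 by 14 mm, 28 mm tall: 10 mm below its top, which is 132 mm above the bench. There is 30 mm or more free on each side of the knob along the sliding direction. Axes as the enclosure's.
- rest: Lid rest fixed to the bench behind the hinge: steel foot 90 by 70 mm, aluminium post 30 by 30 mm, 205 mm tall, which carries the rubber buffer on its -x side. Origin: under the post's axis; axes parallel to the enclosure's.
- buffer_axis (a point): Point on the post's axis at the buffer's height, 177 mm above the bench, 85 mm above the hinge line. From here the buffer, a 20 mm black rubber ball, sticks out along the rest's -x; its tip is 55 to 77 mm away, as its adjusting screw was left (not known). It is sprung and gives about 1 mm per 8 N. Its push on the lid acts level, 85 mm above the hinge.
- contactor: Bystander: black contactor, 75 by 55 by 82 mm, loose in front of the enclosure. Origin: centre of its underside.
- toroid: Bystander: copper toroidal transformer, 100 mm diameter, 62 mm tall, loose behind the enclosure beside the rest. Origin: centre of its underside.
- screwdriver: Bystander: screwdriver lying loose beside the enclosure at its -y end. Origin: under its middle.

How it is judged:
By the outcome, as a careful person would: the job done as asked, in the order asked, and still so for the second after the job is handed in, with the robot touching nothing.
It also fails if it takes over 72 s, if anything falls off the work surface, if the arm or the gripper's body presses on something with over 40 N, if the wrist force passes 120 N, or if a joint passes its speed limit or range.

### The arm

A 6-joint arm with a two-finger parallel gripper is mounted at the origin on the work surface. World frame = base frame: x ahead of the robot, y to its left, z up, the work surface at z = 0. Lengths are in m, angles in degrees, forces in N, time in s.
With the tool pointing down it reaches from about 0.4 to 0.825 m from the base axis. Payload 7 kg.
Tool frame: the origin (TCP) lies at the very end of the fingers, on their centre line; the grasp point (between the pads) lies 19 mm behind it (ctrl.hold_point_z is the distance from the TCP to the grasp point, in m); z points along the fingers, y is the line along which they close (so a half turn about z gives the same grasp; the last joint's range is limited). The gripper opens to 88 mm and grips with 3 to 60 N. Pads are 19 mm wide; open, the fingers measure 130 mm over their backs; the gripper's body (78 mm by 193 mm) begins 47 mm behind the grasp point.
Start: joints at [-52.821, 20.546, 0.682, 0, -70.136, -16.507], TCP at [0.238, -0.632, 0.227] pointing down, gripper open.
Joint ranges: [-176.03, 176.03], [-82.01, 121.73], [-58.28, 71.71], [-173.87, 95.51], [-174.79, -0.11], [-173.66, 173.66]. Speed limits (degrees/s): [136.94, 136.94, 172.46, 180, 180, 180].

### API

Orientations are given as [roll, pitch, yaw] about the fixed x, y, z axes, in that order (R = Rz(yaw) Ry(pitch) Rx(roll)).
In Python, from plant import sensors, viewer, workorder, ctrl gives the robot as it stands.
- The arm moves only by the shell command python3 -m pendant 'ROWS'. ROWS is JSON, a list of rows, each a list of 3 entries, a list of its own where there are three numbers: the opening, from -1 (shut) to 1 (fully open), so that 0 is half open, then the shift along the tool's x, y, z in m, then the turn, a rotation vector about the tool's x, y, z in degrees. A call has 1 to 10 rows; each row is the pose to reach, as a shift and turn from the pose commanded when the call began, along the tool's axes at that moment; what a row does not reach only later rows make up. A row lasts 1/12 s, in which the tool goes at most 41.7 mm and 7.16 degrees, less where a joint would pass 70% of its speed; a pose out of reach is approached as far as the arm can. A call with a gripper value outside its range is refused whole. The fingers move at their own pace and stop on an object; the grip force is fixed at half the most. Time passes only in rows, so rows that repeat a pose let the fingers close. It gives the time, the measured TCP pose, the force, the opening and the grip force at its end, in the units of the state.
- sensors.get_obs(): the state, without advancing time (a new reading comes with each control period).
- viewer.snapshot(name): name is "scene" or "top"; returns the picture (400x640x3 uint8, red, green, blue); there is no depth.
- viewer.camera_params(name): a dict with "fx", "fy", "cx", "cy" (pixels), "extrinsics" (4x4, takes a point from world to camera coordinates). Camera axes: x right, y up, looking along -z (the intrinsics and any distortion apply to the point x, -y, -z); pixel columns grow to the right and rows downward; lengths in m; the calibration is good to about 2 mm. A picture is of the moment at which its call begins. camera_params takes no time and is no camera call.
- workorder.close_job(): hands the job in; it is judged then, once.
The state is a dict: "clock": time; "joint_pos": joint angles; "qvel": joint speeds; "tau": joint torques, N m; "tool_pos": TCP position; "orientation": TCP orientation; "force": force on the tool from outside, world axes, zero at the start; "moment": the same for the moment, N m; "opening": finger opening in m; "gripper_force": force on a finger pad.
Only numpy, scipy, OpenCV 4.12 (cv2) and the standard library are available. Lean on these libraries where they do the work, as an engineer would, in place of code of your own. Each camera call takes 0.05 s, during which the arm holds its last target. There are 200 camera calls.

## Working session

There is one attempt and no reset: what is moved stays moved. The work goes in short steps, Python scripts to look and compute and a shell command to move; the robot and the scene stay as the last step left them, time stands still between calls to the robot, and variables do not carry over. Pictures are saved under pics/ and viewed, at most 10 in all, crops included, and the job is handed in when it is done.

```bash
mkdir -p pics; ls; python3 - <<'E'
from plant import sensors, viewer, ctrl
import cv2
o=sensors.get_obs(); print(o, ctrl.hold_point_z)
for n in ["scene","top"]:
    im=viewer.snapshot(n); cv2.imwrite(f"pics/{n}0.png",im[:,:,::-1]); p=viewer.camera_params(n); print(n,p)
E
```

```text
pics
{'clock': 0.0, 'joint_pos': array([-5.28202898e+01,  2.05916076e+01,  6.32586740e-01, -2.06803704e-02,
       -7.01362318e+01, -1.65048655e+01]), 'qvel': array([ 0.03162106, -0.03658025,  0.08434057, -0.0979964 ,  0.02847203,
       -0.03074379]), 'tau': array([ 9.81593876e-04, -5.82720029e+01,  2.93059373e+01,  6.99721813e+00,
        6.92273868e-03, -1.37515135e-04]), 'tool_pos': array([ 0.2380914 , -0.63107532,  0.22560997]), 'orientation': array([ 1.79903149e+02, -8.42399354e-03, -1.59332191e+02]), 'force': array([-0.06115939,  0.26666776,  0.66105827]), 'moment': array([ 0.02088269, -0.04616685,  0.00404068]), 'gripper_force': 0.0, 'opening': 0.08746403988618158} 0.0188
scene {'fx': 423.05831005194005, 'fy': 423.05831005194005, 'cx': 321.8696649233527, 'cy': 193.27928235998314, 'extrinsics': array([[ 0.82243638,  0.5688371 , -0.00477117, -0.5005099 ],
       [-0.3130878 ,  0.4596396 ,  0.83108813,  0.03283653],
       [ 0.47494678, -0.68202331,  0.55612028, -1.23585013],
       [ 0.        ,  0.        ,  0.        ,  1.        ]])}
top {'fx': 410.825655240485, 'fy': 410.825655240485, 'cx': 321.40502703589226, 'cy': 194.12088871333947, 'extrinsics': array([[-0.02342865, -0.99970032, -0.00709714,  0.09698278],
       [ 0.9910126 , -0.02415909,  0.13156887, -0.54103687],
       [-0.13170091, -0.00395087,  0.99128163, -0.86735633],
       [ 0.        ,  0.        ,  0.        ,  1.        ]])}
```

View pics/top0.png

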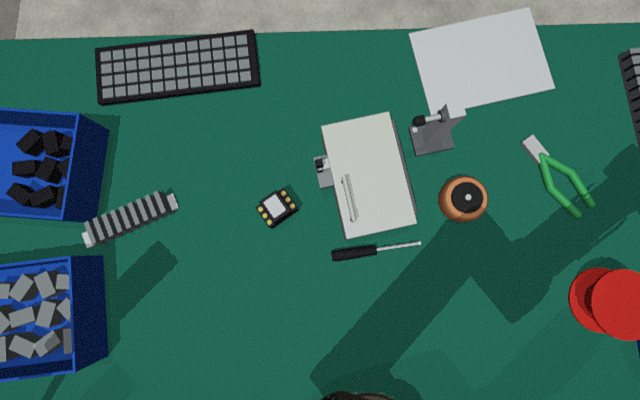

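View pics/scene0.png

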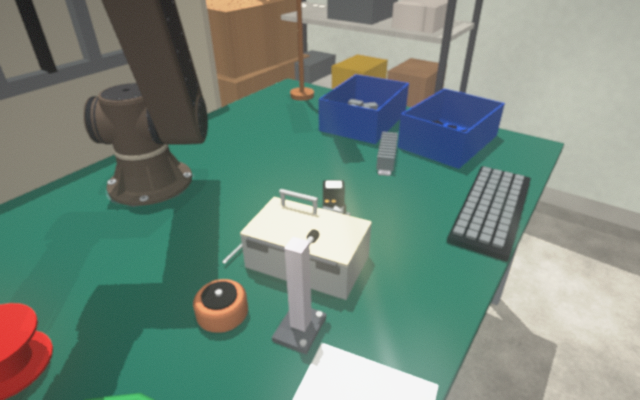

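The top view shows the lid (corners about (321,126), (388,112), (416,223), (346,238)), the latch at (322,165), the bar at (349,198) and the rest at (432,130). The enclosure's +x points to image right, about world -y. The scene view shows the same layout, with the buffer at (313,236).

```bash
cat > h.py <<'E'
import numpy as np, cv2
from plant import sensors, viewer
def ray(n,u,v):
    p=viewer.camera_params(n);E=np.array(p["extrinsics"]);R,t=E[:3,:3],E[:3,3]
    d=R.T@np.array([(u-p["cx"])/p["fx"],-(v-p["cy"])/p["fy"],-1]);return -R.T@t,d
def onz(n,u,v,z):
    c,d=ray(n,u,v);return c+d*(z-c[2])/d[2]
def proj(n,P):
    p=viewer.camera_params(n);q=np.array(p["extrinsics"])@np.r_[P,1]
    return np.array([p["cx"]-p["fx"]*q[0]/q[2],p["cy"]+p["fy"]*q[1]/q[2]])
E
python3 - <<'E'
from h import *
im=cv2.imread("pics/top0.png");hsv=cv2.cvtColor(im,cv2.COLOR_BGR2HSV)
m=((im.min(2)>150)).astype(np.uint8);m[:, :300]=0;m[:105]=0;m[:,425:]=0
m=cv2.morphologyEx(m,cv2.MORPH_CLOSE,np.ones((15,15)))
m=cv2.morphologyEx(m,cv2.MORPH_OPEN,np.ones((25,25)))
c=max(cv2.findContours(m,0,2)[0],key=cv2.contourArea);r=cv2.minAreaRect(c);b=cv2.boxPoints(r);print(r,b)
W=np.array([onz("top",*q,.098)[:2] for q in b]);print(W,[np.linalg.norm(W[i]-W[i-1]) for i in range(4)])
W=W[np.argsort(b[:,0])] # left two = -x(enc) edge
L,Rr=W[:2],W[2:]; L=L[np.argsort(L[:,0])];Rr=Rr[np.argsort(Rr[:,0])]
ey=(L[1]-L[0])+(Rr[1]-Rr[0]);ey/=np.linalg.norm(ey);ex=np.array([ey[1],-ey[0]])
cen=W.mean(0);h=cen+ex*75;o=h-ex*77
print("ex",ex,"ey",ey,"yaw",np.degrees(np.arctan2(ex[1],ex[0])),"hinge",h,"org",o)
bar=h-ex*130-ey*45;print("bar",bar,proj("top",np.r_[bar,.134]),proj("scene",np.r_[bar,.134]))
big=cv2.resize(im[100:250,300:480],None,fx=4.4,fy=4,interpolation=cv2.INTER_CUBIC)
big=cv2.resize(im[95:250,300:480],None,fx=3.8,fy=3.8,interpolation=cv2.INTER_CUBIC)
cv2.imwrite("pics/crop1.png",big)
E
```

```text
((365.5294494628906, 175.61767578125), (117.872314453125, 75.42857360839844), 75.96376037597656) [[314.6471  127.58826]
 [387.82355 109.29416]
 [416.4118  223.6471 ]
 [343.23535 241.9412 ]]
[[ 0.67570917  0.09462438]
 [ 0.71141563 -0.0600281 ]
 [ 0.47000631 -0.10709104]
 [ 0.43671746  0.04207585]] [np.float64(0.24470060721311954), np.float64(0.15872094809725648), np.float64(0.24595402100110528), np.float64(0.15283621860167276)]
ex [ 0.20303199 -0.97917211] ey [0.97917211 0.20303199] yaw -78.28568223711645 hinge [ 15.80086132 -73.44551261] org [0.16739816 1.95073948]
bar [-54.65604199  44.71042154] [ 3152.15640152 -3450.03277689] [174.8672029  -84.33880641]
```

View pics/crop1.png

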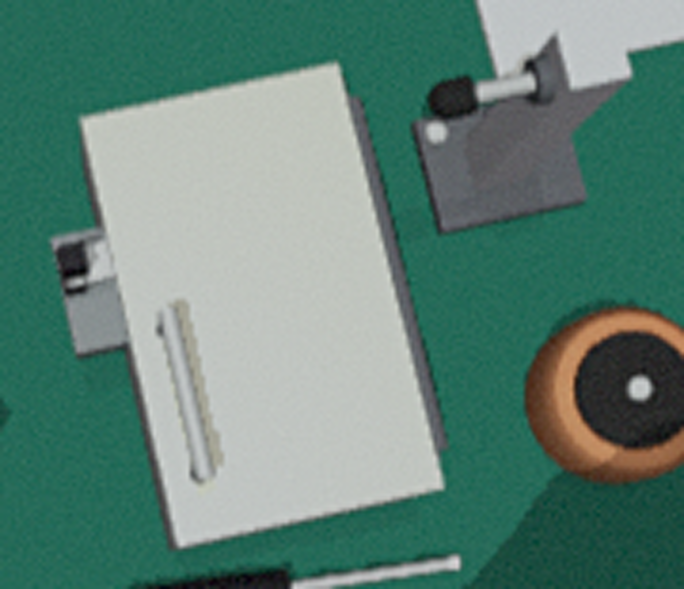

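The crop shows the lid corners at (82,117), (338,64), (443,488) and (175,548). The knob top is at (72,260), the bar runs from (165,320) to (203,475), and the buffer ball is at (453,97). The mask had picked up the tongue, so I'll use these corners.

```bash
python3 - <<'E'
from h import *
f=lambda u,v:(u/3.8+300-.4,v/3.8+95-.4)
W=np.array([onz("top",*f(*q),.098)[:2] for q in [(175,548),(82,117),(443,488),(338,64)]])
L,R=W[:2],W[2:]
print([np.linalg.norm(a) for a in (L[1]-L[0],R[1]-R[0],R[0]-L[0],R[1]-L[1])])
ey=L[1]-L[0]+R[1]-R[0];ey/=np.linalg.norm(ey);ex=np.array([ey[1],-ey[0]])
h=W.mean(0)+ex*.075
E=lambda P:np.round(np.array([(P[:2]-h)@ex,(P[:2]-h)@ey])*1000,1)
print("ex",ex,"yaw ex",np.degrees(np.arctan2(ex[1],ex[0])),"hinge",h)
b=np.mean([onz("top",*f(*q),.134) for q in [(166,322),(203,473)]],0)
print("bar seen",b,E(b),"nominal",h-ex*.13-ey*.045)
k=onz("top",*f(72,258),.132);print("knob",k,E(k))
q=onz("top",*f(453,97),.177);print("buffer ball",q,E(q))
t=onz("top",640/3.8+300,290/3.8+95,0.062)
E
```

```text
[np.float64(0.24124742309916883), np.float64(0.23974556775230027), np.float64(0.14648210262594236), np.float64(0.1446541609687504)]
ex [ 0.1854302  -0.98265744] yaw ex -79.31378506226558 hinge [ 0.58914737 -0.08624003]
bar seen [0.51915114 0.03165766 0.134     ] [-128.8  -46.9] nominal [0.52082186 0.03316108]
knob [0.59387452 0.08782812 0.132     ] [-170.2   36.9]
buffer ball [ 0.66140536 -0.10440294  0.177     ] [31.2 67.6]
```

```bash
cat >> h.py <<'E'
ex=np.array([.18543,-.98266]);ey=np.array([.98266,.18543]);H=np.array([.58915,-.08624])
from scipy.spatial.transform import Rotation as Ro
def shift(x,y,z):  # enclosure mm rel. hinge (x,y), z above bench -> tool shift, turn to yaw -169.3 pointing down
    o=sensors.get_obs();T=np.r_[H+ex*x/1000+ey*y/1000,z/1000]
    R=Ro.from_euler("xyz",o["orientation"],degrees=True);W=Ro.from_euler("xyz",[180,0,-169.314],degrees=True)
    print("t",round(o["clock"],2),"shift",np.round(R.inv().apply(T-o["tool_pos"]),4),"turn",np.round((R.inv()*W).as_rotvec(degrees=True),2))
def where():
    o=sensors.get_obs();p=o["tool_pos"];d=p[:2]-H;F=o["force"]
    print("t %.2f enc x %.1f y %.1f z %.1f mm"%(o["clock"],d@ex*1e3,d@ey*1e3,p[2]*1e3),"F enc",np.round([F[:2]@ex,F[:2]@ey,F[2]],2),"open %.4f grip %.1f"%(o["opening"],o["gripper_force"]),"ori",np.round(o["orientation"],2))
E
python3 -m pendant '[[-1,[-0.31,0.27,0],[0,0,5]],[-1,[-0.31,0.27,0],[0,0,10]],[-1,[-0.31,0.27,0],[0,0,10]],[-1,[-0.31,0.27,0],[0,0,10]],[-1,[-0.31,0.27,0],[0,0,10]],[-1,[-0.31,0.27,0],[0,0,10]],[-1,[-0.31,0.27,0],[0,0,10]],[-1,[-0.31,0.27,0],[0,0,10]],[-1,[-0.31,0.27,0],[0,0,10]],[-1,[-0.31,0.27,0],[0,0,10]]]'
python3 -c "
from h import *
shift(-170,64,226);where()"
```

```text
clock: 0.93
tool_pos: [0.4335, -0.2671, 0.2265]
orientation: [180.0, 0.0, -169.3]
force: [-0.2, -0.6, 0.1]
opening: 0.0267
gripper_force: 0.0
t 0.93 shift [-0.2506  0.3188  0.0007] turn [0.01 0.01 0.01]
t 0.93 enc x 148.9 y -186.5 z 226.5 mm F enc [ 0.59 -0.36  0.15] open 0.0267 grip 0.0 ori [ 1.7999e+02  1.0000e-02 -1.6930e+02]
```

```bash

python3 -m pendant '[[-1,[-0.25,0.319,0],[0,0,0]],[-1,[-0.25,0.319,0],[0,0,0]],[-1,[-0.25,0.319,0],[0,0,0]],[-1,[-0.25,0.319,0],[0,0,0]],[-1,[-0.25,0.319,0],[0,0,0]],[-1,[-0.25,0.319,0],[0,0,0]],[-1,[-0.25,0.319,0],[0,0,0]],[-1,[-0.25,0.319,0],[0,0,0]],[-1,[-0.25,0.319,0],[0,0,0]],[-1,[-0.25,0.319,0],[0,0,0]]]'
python3 -m pendant '[[-1,[0,0,0.03],[0,0,0]],[-1,[0,0,0.06],[0,0,0]],[-1,[0,0,0.075],[0,0,0]],[-1,[0,0,0.075],[0,0,0]],[-1,[0,0,0.075],[0,0,0]]]'
python3 - <<'E'
from h import *
shift(-170,64,115);where()
for n in ["top","scene"]: cv2.imwrite(f"pics/{n}1.png",viewer.snapshot(n)[:,:,::-1])
a=cv2.imread("pics/top1.png")[90:240,290:440];b=cv2.imread("pics/scene1.png")[130:280,240:390]
cv2.imwrite("pics/c2.png",np.hstack([cv2.resize(i,(400,400),interpolation=2) for i in(a,b)]))
E
```

```text
clock: 1.77
tool_pos: [0.6205, 0.0933, 0.226]
orientation: [180.0, -0.0, -169.3]
force: [0.6, 0.1, -0.2]
opening: 0.0004
gripper_force: 0.0
clock: 2.18
tool_pos: [0.6192, 0.0901, 0.1509]
orientation: [-180.0, -0.1, -169.3]
force: [-0.5, -0.8, 0.1]
opening: 0.0005
gripper_force: 0.0
t 2.18 shift [-0.0019  0.0024  0.0359] turn [-0.05 -0.12 -0.  ]
t 2.18 enc x -167.7 y 62.2 z 150.9 mm F enc [ 0.69 -0.64  0.07] open 0.0005 grip 0.0 ori [-1.7995e+02 -1.2000e-01 -1.6932e+02]
```

View pics/c2.png

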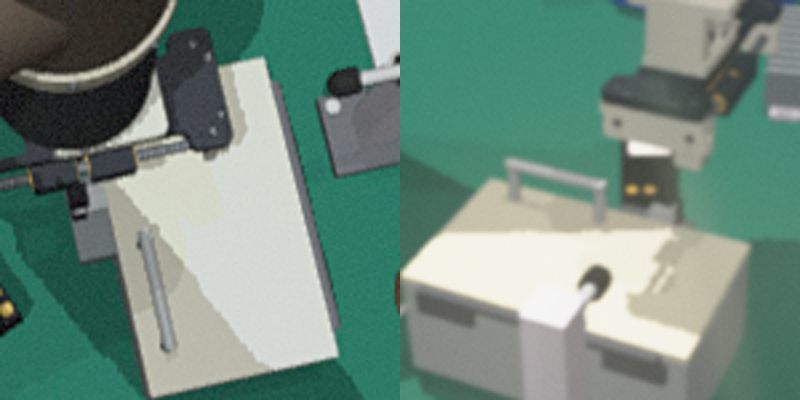

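The left crop shows the knob clear at (78,195), just in front of the closed fingers. The bar runs from (145,235) to (168,345). Next I'll go down and push.

```bash

python3 -m pendant '[[-1,[0,0.002,0.02],[0,0,0]],[-1,[0,0.002,0.036],[0,0,0]],[-1,[0,0.002,0.036],[0,0,0]],[-1,[0,0.002,0.036],[0,0,0]]]'
python3 -c "
from h import *
where()"
python3 -m pendant '[[-1,[0.004,0,0],[0,0,0]],[-1,[0.008,0,0],[0,0,0]],[-1,[0.012,0,0],[0,0,0]],[-1,[0.016,0,0],[0,0,0]],[-1,[0.02,0,0],[0,0,0]],[-1,[0.02,0,0],[0,0,0]]]'
python3 -c "
from h import *
where()"
```

```text
clock: 2.62
tool_pos: [0.6196, 0.0921, 0.1166]
orientation: [-180.0, 0.0, -169.3]
force: [-0.7, 0.4, 0.7]
opening: 0.0008
gripper_force: 0.0
t 2.62 enc x -169.6 y 62.9 z 116.6 mm F enc [-0.55 -0.59  0.74] open 0.0008 grip 0.0 ori [-1.7999e+02  3.0000e-02 -1.6933e+02]
clock: 3.12
tool_pos: [0.5995, 0.0887, 0.1166]
orientation: [180.0, 0.1, -169.3]
force: [3.0, -0.2, 2.3]
opening: 0.0004
gripper_force: 1.4
t 3.12 enc x -170.0 y 42.6 z 116.6 mm F enc [0.8  2.93 2.27] open 0.0004 grip 1.4 ori [ 1.7998e+02  1.0000e-01 -1.6932e+02]
```

```bash

python3 -m pendant '[[-1,[0.003,0,0],[0,0,0]],[-1,[0.006,0,0],[0,0,0]],[-1,[0.009,0,0],[0,0,0]],[-1,[0.01,0,0],[0,0,0]],[-1,[0.01,0,0],[0,0,0]]]'
python3 -m pendant '[[-1,[0.001,0,0],[0,0,0]],[-1,[0.002,0,0],[0,0,0]],[-1,[0.003,0,0],[0,0,0]],[-1,[0.003,0,0],[0,0,0]]]'
python3 -m pendant '[[-1,[0.001,0,0],[0,0,0]],[-1,[0.002,0,0],[0,0,0]],[-1,[0.002,0,0],[0,0,0]]]'
python3 -c "
from h import *
where()"
```

```text
clock: 3.53
tool_pos: [0.59, 0.0869, 0.1157]
orientation: [180.0, 0.1, -169.3]
force: [4.6, -0.6, 2.1]
opening: 0.0009
gripper_force: 2.3
clock: 3.87
tool_pos: [0.5895, 0.0869, 0.1159]
orientation: [180.0, 0.3, -169.3]
force: [13.5, 0.9, -4.4]
opening: 0.0005
gripper_force: 6.4
clock: 4.12
tool_pos: [0.5891, 0.087, 0.1161]
orientation: [180.0, 0.5, -169.3]
force: [19.0, -0.2, -7.7]
opening: 0.0007
gripper_force: 9.2
t 4.12 enc x -170.2 y 32.1 z 116.1 mm F enc [ 3.68 18.69 -7.73] open 0.0007 grip 9.2 ori [ 179.97    0.47 -169.28]
```

The latch hit its hard stop: force rose from 4 to 19 N with no travel. I'll back off, lift and go over to the bar.

```bash

python3 -m pendant '[[-1,[-0.015,0,0],[0,0,0]],[-1,[-0.015,0,-0.04],[0,0,0]],[-1,[-0.015,0,-0.06],[0,0,0]],[0,[0.02,-0.02,-0.06],[0,0,0]],[0,[0.05,-0.04,-0.06],[0,0,0]],[0,[0.075,-0.04,-0.06],[0,0,0]],[0,[0.075,-0.04,-0.06],[0,0,0]],[0,[0.075,-0.04,-0.06],[0,0,0]]]'
python3 - <<'E'
from h import *
shift(-129.5,-46,115);where()
a=viewer.snapshot("top")[:,:,::-1];b=viewer.snapshot("scene")[:,:,::-1]
cv2.imwrite("pics/c3.png",np.hstack([cv2.resize(i,(400,400),interpolation=2) for i in(a[110:260,290:440],b[130:280,240:390])]))
E
```

```text
clock: 4.78
tool_pos: [0.5161, 0.0317, 0.1752]
orientation: [180.0, -0.1, -169.4]
force: [0.6, 0.3, -0.0]
opening: 0.0282
gripper_force: 0.0
t 4.78 shift [-0.004   0.      0.0601] turn [ 0.01 -0.14 -0.05]
t 4.78 enc x -129.5 y -49.9 z 175.2 mm F enc [-0.18  0.6  -0.02] open 0.0282 grip 0.0 ori [ 1.7999e+02 -1.4000e-01 -1.6937e+02]
```

View pics/c3.png

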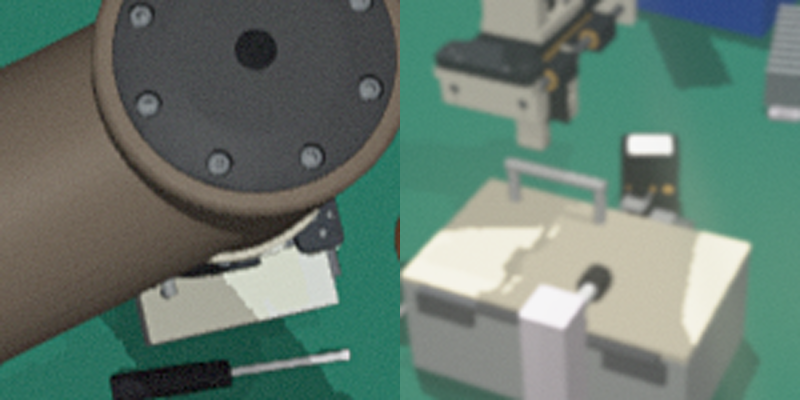

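The fingers are above the bar (right crop: fingers at (535,130), bar at (555,175)), and the contactor is undisturbed. Now down and grip.

```bash

python3 -m pendant '[[0,[-0.004,0,0],[0,0,0]],[0,[-0.004,0,0],[0,0,0]],[0,[-0.004,0,0.03],[0,0,0]],[0,[-0.004,0,0.05],[0,0,0]],[0,[-0.004,0,0.06],[0,0,0]],[0,[-0.004,0,0.06],[0,0,0]]]'
python3 -c "
from h import *
where()"
python3 -m pendant '[[-0.7,[0,0,0],[0,0,0]],[-1,[0,0,0],[0,0,0]],[-1,[0,0,0],[0,0,0]],[-1,[0,0,0],[0,0,0]],[-1,[0,0,0],[0,0,0]],[-1,[0,0,0],[0,0,0]],[-1,[0,0,0],[0,0,0]],[-1,[0,0,0],[0,0,0]]]'
python3 -c "
from h import *
where()"
```

```text
clock: 5.38
tool_pos: [0.5212, 0.0329, 0.113]
orientation: [-179.9, -0.3, -169.3]
force: [0.0, 0.5, 0.5]
opening: 0.0441
gripper_force: 0.0
t 5.38 enc x -129.7 y -44.7 z 113.0 mm F enc [-0.53  0.1   0.48] open 0.0441 grip 0.0 ori [-179.95   -0.29 -169.34]
clock: 6.05
tool_pos: [0.5228, 0.033, 0.1161]
orientation: [-180.0, 0.0, -169.3]
force: [0.0, -3.9, 3.5]
opening: 0.0087
gripper_force: 30.0
t 6.05 enc x -129.5 y -43.1 z 116.1 mm F enc [ 3.85 -0.69  3.48] open 0.0087 grip 30.0 ori [-1.7997e+02  4.0000e-02 -1.6931e+02]
```

```bash

python3 -m pendant '[[-1,[0,-0.002,-0.0056],[0,0,0]],[-1,[0,-0.0042,-0.0112],[0,0,0]],[-1,[0,-0.0067,-0.0166],[0,0,0]],[-1,[0,-0.0093,-0.0219],[0,0,0]],[-1,[0,-0.0093,-0.0219],[0,0,0]]]'
python3 -c "
from h import *
where()"
```

```text
clock: 6.47
tool_pos: [0.5245, 0.024, 0.1385]
orientation: [180.0, 0.0, -169.3]
force: [0.8, 0.5, 0.0]
opening: 0.009
gripper_force: 30.0
t 6.47 enc x -120.3 y -43.1 z 138.5 mm F enc [-0.29  0.88  0.05] open 0.0090 grip 30.0 ori [ 1.7999e+02  4.0000e-02 -1.6934e+02]
```

```bash

python3 -m pendant '[[-1,[0,-0.006,-0.0103],[0,0,0]],[-1,[0,-0.0129,-0.02],[0,0,0]],[-1,[0,-0.0206,-0.0291],[0,0,0]],[-1,[0,-0.0291,-0.0375],[0,0,0]],[-1,[0,-0.0383,-0.0451],[0,0,0]],[-1,[0,-0.0481,-0.0518],[0,0,0]],[-1,[0,-0.0585,-0.0577],[0,0,0]],[-1,[0,-0.0693,-0.0627],[0,0,0]],[-1,[0,-0.0693,-0.0627],[0,0,0]]]'
python3 - <<'E'
from h import *
where()
b=viewer.snapshot("scene")[:,:,::-1]
cv2.imwrite("pics/c4.png",cv2.resize(b[80:300,200:420],(500,500),interpolation=2))
E
```

```text
clock: 7.22
tool_pos: [0.5378, -0.0438, 0.2031]
orientation: [179.9, 0.2, -169.3]
force: [-6.1, 5.3, 16.0]
opening: 0.0091
gripper_force: 30.0
t 7.22 enc x -51.2 y -42.6 z 203.1 mm F enc [-6.32 -4.99 15.96] open 0.0091 grip 30.0 ori [ 179.94    0.19 -169.3 ]
```

View pics/c4.png

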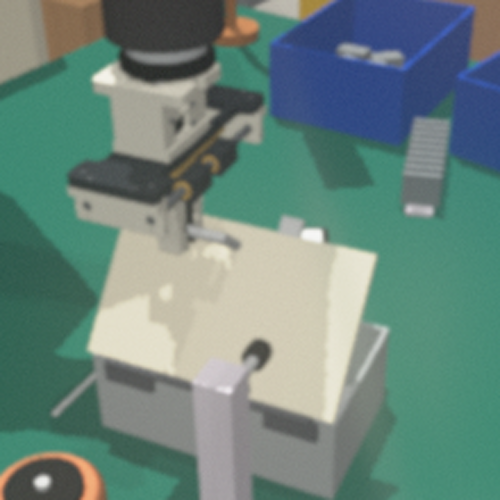

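The lid is open about 50°, held by the bar at (215,238). The force shows the commanded arc about 3 mm too low, so I'll raise it.

```bash

python3 -m pendant '[[-1,[0,-0.0112,-0.007],[0,0,0]],[-1,[0,-0.0228,-0.010],[0,0,0]],[-1,[0,-0.0345,-0.012],[0,0,0]],[-1,[0,-0.0464,-0.0129],[0,0,0]],[-1,[0,-0.0583,-0.0128],[0,0,0]],[-1,[0,-0.0702,-0.0117],[0,0,0]],[-1,[0,-0.0760,-0.0107],[0,0,0]],[-1,[0,-0.0760,-0.0107],[0,0,0]]]'
python3 -c "
from h import *
where()"
python3 -m pendant '[[-0.6,[0,0,0],[0,0,0]],[-0.6,[0,0,0],[0,0,0]],[-0.6,[0,0,0],[0,0,0]]]'
python3 - <<'E'
from h import *
where()
b=viewer.snapshot("scene")[:,:,::-1]
cv2.imwrite("pics/c5.png",cv2.resize(b[80:300,200:420],(500,500),interpolation=2))
E
```

```text
clock: 7.93
tool_pos: [0.552, -0.1195, 0.212]
orientation: [-180.0, 0.1, -169.3]
force: [2.8, -2.7, 2.1]
opening: 0.0091
gripper_force: 30.0
t 7.93 enc x 25.8 y -42.7 z 212.0 mm F enc [3.16 2.21 2.15] open 0.0091 grip 30.0 ori [-1.7995e+02  1.2000e-01 -1.6935e+02]
clock: 8.18
tool_pos: [0.5502, -0.1184, 0.2105]
orientation: [180.0, -0.1, -169.3]
force: [0.1, 0.2, 0.6]
opening: 0.0168
gripper_force: 0.0
t 8.18 enc x 24.4 y -44.2 z 210.5 mm F enc [-0.23  0.1   0.63] open 0.0168 grip 0.0 ori [ 1.7998e+02 -9.0000e-02 -1.6933e+02]
```

View pics/c5.png

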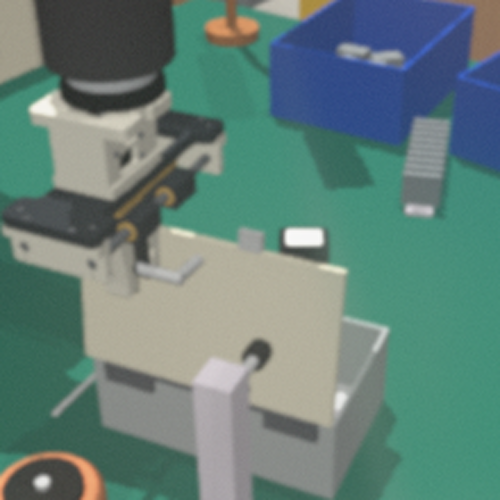

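Lid at about 83° with the bar free in the loosened fingers, inner finger behind it at (125,270); the buffer at (258,353) is still clear. I'll push on with the inner finger.

```bash

python3 -m pendant '[[-0.6,[0,-0.005,0.0005],[0,0,0]],[-0.6,[0,-0.010,0.0015],[0,0,0]],[-0.6,[0,-0.0155,0.0025],[0,0,0]],[-0.6,[0,-0.021,0.004],[0,0,0]],[-0.6,[0,-0.0265,0.006],[0,0,0]],[-0.6,[0,-0.0300,0.0073],[0,0,0]],[-0.6,[0,-0.032,0.008],[0,0,0]],[-0.6,[0,-0.032,0.008],[0,0,0]]]'
python3 -c "
from h import *
where()"
python3 -m pendant '[[-0.6,[0,-0.001,0.0004],[0,0,0]],[-0.6,[0,-0.002,0.0008],[0,0,0]],[-0.6,[0,-0.003,0.0012],[0,0,0]],[-0.6,[0,-0.004,0.0016],[0,0,0]]]'
python3 -c "
from h import *
where()"
```

```text
clock: 8.9
tool_pos: [0.5571, -0.1508, 0.2025]
orientation: [-180.0, -0.0, -169.4]
force: [-0.8, 0.1, 0.4]
opening: 0.0176
gripper_force: 0.0
t 8.90 enc x 57.5 y -43.5 z 202.5 mm F enc [-0.25 -0.74  0.44] open 0.0176 grip 0.0 ori [-1.7998e+02 -2.0000e-02 -1.6936e+02]
clock: 9.23
tool_pos: [0.5578, -0.1539, 0.2014]
orientation: [180.0, 0.0, -169.3]
force: [-0.8, 2.0, 1.8]
opening: 0.0178
gripper_force: 1.3
t 9.23 enc x 60.6 y -43.4 z 201.4 mm F enc [-2.08 -0.41  1.76] open 0.0178 grip 1.3 ori [ 1.8000e+02  1.0000e-02 -1.6931e+02]
```

```bash

python3 -m pendant '[[-0.6,[0,-0.0007,0.0003],[0,0,0]],[-0.6,[0,-0.0014,0.0006],[0,0,0]],[-0.6,[0,-0.002,0.0008],[0,0,0]]]' >/dev/null
python3 -c "
from h import *
where()"
python3 -m pendant '[[-0.6,[0,-0.0007,0.0003],[0,0,0]],[-0.6,[0,-0.0014,0.0006],[0,0,0]],[-0.6,[0,-0.002,0.0008],[0,0,0]]]' >/dev/null
python3 -c "
from h import *
where()"
python3 -m pendant '[[-0.6,[0,-0.0007,0.0003],[0,0,0]],[-0.6,[0,-0.0014,0.0006],[0,0,0]],[-0.6,[0,-0.002,0.0008],[0,0,0]]]' >/dev/null
python3 -c "
from h import *
where()"
```

```text
t 9.48 enc x 62.7 y -43.4 z 200.5 mm F enc [-3.19 -0.33  1.56] open 0.0175 grip 1.4 ori [-180.      0.   -169.32]
t 9.73 enc x 64.4 y -43.4 z 199.7 mm F enc [-6.84 -0.62  3.95] open 0.0179 grip 3.2 ori [ 179.97    0.   -169.32]
t 9.98 enc x 65.9 y -43.4 z 199.0 mm F enc [-10.42  -1.88   6.44] open 0.0178 grip 5.0 ori [ 1.7993e+02  2.0000e-02 -1.6932e+02]
```

```bash
cat >> h.py <<'E'
def press():
    o=sensors.get_obs();F=o["force"];p=o["tool_pos"];fx=-(F[:2]@ex);fz=-F[2]
    x=(p[:2]-H)@ex-.0037;z=p[2]+.0165-.092
    M=z*fx-x*fz;print("t %.2f M %.2f buffer %.1f"%(o["clock"],M,(M+.04-.45)/.085));where()
E
python3 -m pendant '[[-0.6,[0,0,0],[0,0,0]]]' >/dev/null;python3 -c "
from h import *
press()"
python3 -m pendant '[[-0.6,[0,0,0],[0,0,0]]]' >/dev/null;python3 -c "
from h import *
press()"
```

```text
t 10.07 M 1.39 buffer 11.5
t 10.07 enc x 65.9 y -43.4 z 199.0 mm F enc [-8.76 -1.38  4.96] open 0.0175 grip 4.3 ori [ 1.7993e+02  2.0000e-02 -1.6931e+02]
t 10.15 M 1.32 buffer 10.7
t 10.15 enc x 65.8 y -43.3 z 199.0 mm F enc [-7.98 -1.31  5.42] open 0.0175 grip 4.3 ori [ 1.7993e+02  1.0000e-02 -1.6931e+02]
```

```bash

python3 -m pendant '[[-0.6,[0,0,0],[0,0,0]],[-0.6,[0,0,0],[0,0,0]],[-0.6,[0,0,0],[0,0,0]],[-0.6,[0,0,0],[0,0,0]],[-0.6,[0,0,0],[0,0,0]],[-0.6,[0,0,0],[0,0,0]]]' >/dev/null;python3 -c "
from h import *
press()"
python3 -m pendant '[[-0.6,[0,0,0],[0,0,0]],[-0.6,[0,0,0],[0,0,0]],[-0.6,[0,0,0],[0,0,0]],[-0.6,[0,0,0],[0,0,0]],[-0.6,[0,0,0],[0,0,0]],[-0.6,[0,0,0],[0,0,0]],[-0.6,[0,0,0],[0,0,0]]]' >/dev/null;python3 -c "
from h import *
press()"
```

```text
t 10.65 M 1.38 buffer 11.4
t 10.65 enc x 65.8 y -43.4 z 199.0 mm F enc [-8.57 -0.98  5.14] open 0.0175 grip 4.2 ori [ 1.7993e+02  2.0000e-02 -1.6932e+02]
t 11.23 M 1.37 buffer 11.3
t 11.23 enc x 65.9 y -43.3 z 199.1 mm F enc [-8.29 -1.04  5.61] open 0.0177 grip 4.2 ori [ 1.7993e+02  2.0000e-02 -1.6931e+02]
```

```bash

python3 -m pendant '[[-0.6,[0,0.0006,-0.0003],[0,0,0]],[-0.6,[0,0.0012,-0.0006],[0,0,0]],[-0.6,[0,0.0018,-0.0009],[0,0,0]],[-0.6,[0,0.0024,-0.0012],[0,0,0]],[-0.6,[0,0.003,-0.0014],[0,0,0]],[-0.6,[0,0.0035,-0.0014],[0,0,0]],[-0.6,[0,0.0035,-0.0014],[0,0,0]],[-0.6,[0,0.0035,-0.0014],[0,0,0]]]' >/dev/null;python3 -c "
from h import *
where()"
```

```text
t 11.90 enc x 63.6 y -43.4 z 200.4 mm F enc [-0.14 -0.54 -0.25] open 0.0175 grip 0.0 ori [-179.98    0.   -169.34]
```

```bash

python3 -m pendant '[[-0.6,[0,0,-0.004],[0,0,0]],[-0.6,[0,0,-0.008],[0,0,0]],[-0.6,[0,0,-0.012],[0,0,0]],[-0.6,[0,0,-0.016],[0,0,0]]]'
python3 -m pendant '[[-0.6,[0,0,-0.01],[0,0,0]],[-0.6,[0,0,-0.03],[0,0,0]],[-0.6,[0,0,-0.06],[0,0,0]],[-0.6,[0,0,-0.1],[0,0,0]],[-0.6,[0,0,-0.1],[0,0,0]],[-0.6,[0.1,0.04,-0.1],[0,0,0]],[-0.6,[0.1,0.04,-0.1],[0,0,0]],[-0.6,[0.1,0.04,-0.1],[0,0,0]],[-0.6,[0.1,0.04,-0.1],[0,0,0]]]'
python3 - <<'E'
from h import *
where()
a=viewer.snapshot("top")[:,:,::-1];b=viewer.snapshot("scene")[:,:,::-1]
cv2.imwrite("pics/c6.png",np.hstack([cv2.resize(i,(400,400),interpolation=2) for i in(a[80:280,270:470],b[110:330,200:420])]))
E
```

```text
clock: 12.23
tool_pos: [0.5584, -0.1565, 0.217]
orientation: [-180.0, 0.0, -169.3]
force: [0.6, 0.7, 1.1]
opening: 0.018
gripper_force: 0.0
clock: 12.98
tool_pos: [0.4489, -0.1354, 0.3182]
orientation: [180.0, 0.2, -169.3]
force: [-0.0, -0.9, -0.5]
opening: 0.0175
gripper_force: 0.0
t 12.98 enc x 22.3 y -147.0 z 318.2 mm F enc [ 0.93 -0.18 -0.51] open 0.0175 grip 0.0 ori [ 179.98    0.18 -169.32]
```

View pics/c6.png

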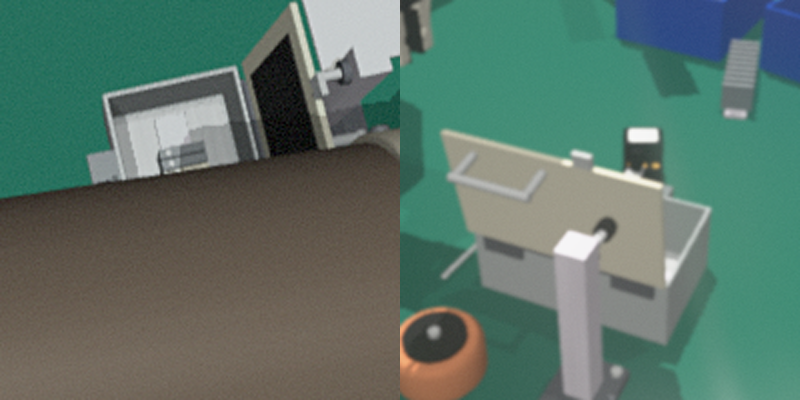

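The lid is leaning on the buffer ((605,230) in the right crop). The gripper is clear, and the contactor, transformer and screwdriver are where they were. Handing in.

```bash
python3 -c "
from plant import workorder
print(workorder.close_job())"
```

```text
the job is handed in; nothing more can be done
None
```

The job is handed in: the latch is fully back against its stop and the lid is left leaning on the buffer. I pressed it there for about 1.2 s at an estimated 11–12 N, with a brief peak of about 15 N on first contact. Both figures are worked out from the wrist force, because nothing measures the buffer directly. The contactor, transformer and screwdriver were not touched.

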